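Clamp a wood block in a bench jig by the wheel under its bed

TASK

Lay the square-section wood block flat on the raised jig, lengthways between the fence and the jaw, and let go of it. Then tighten the spoked wheel on the underside of the jig, spoke by spoke, until the jaw has pushed the block flush against the fence and grips it firmly: the wheel should then take about half as much push again as it took while running free. Do not force it further than that, do not push on the jaw by hand, and leave the other things where they lie.

Things in the scene. Friction and masses are not known exactly. Their poses are not given: they have to be found in the camera images.
- block: The block to clamp: a bare pine offcut of square section, 28 x 70 x 28 mm (x, y, z; 70 mm along its own y), 20 to 45 g. Origin at the centre of its underside, z up. It lies flat on the bench before the jig, one of three offcuts there and the only one of square section.
- jig: Fixed plywood jig, 130 x 260 mm (x, y): a flat bed, its top 90 mm above the bench, on a cheek at each end; open in front between the cheeks (214 mm). Origin on the bench under the bed's centre; -x is the front, facing the robot, +y to the robot's left, z up. On the bed, 18 mm high: the fence at the left (+y), the jaw at the right. The front 35 mm of the bed are bare.
- bed (a point): Centre of the top of the jig's bed, 90 mm above the jig's origin, axes as the jig's. The block belongs on the bed with its long side along the jig's y, its origin within a centimetre of this point in x.
- fence_face (a point): Foot of the fence's flat clamping face, middle of its 60 mm length: 40 mm to +y of bed. The face looks to -y, at the jaw. The fence is a fixed wooden bar 18 mm high.
- front_edge (a point): Middle of the bed's front edge, at its underside: 65 mm before the jig's origin, 72 mm above the bench. The bed is 18 mm thick.
- jaw: Sliding jaw on the bed: aluminium block 46 x 22 x 18 mm with a cork pad on its left (+y) face. Origin at the foot of that metal face; axes as the jig's. The cork is worn by an unknown amount and stands 4 to 10 mm proud toward +y. The jaw is sprung and goes to +y, 10 mm for each radian of the wheel, moved only by it. At the start 77 to 89 mm are free between cork and fence.
- wheel: Wheel under the bed's front edge: a 30 mm hub hanging from the underside, with four level round spokes at right angles, 7 mm thick, ending in smooth black 18 mm balls centred 48 mm from the axis. Origin on the axis at the spokes' height; its x and y axes lie along spokes, z up. It tightens clockwise seen from above: spokes in front of the bed go to the robot's left (+y).
- wheel_axis (a point): The wheel's upright axis at the spokes' height: 63 mm before the jig's origin, 54 mm above the bench. At the front the balls stand out before the bed. The wheel stays where it is left. Kept turning, it takes 0.30 N m while free (6 N on a ball); with the block pressed home this grows by half (9.5 N) within 1/6 rad: firmly held; nearly twice is too tight. A push held still reads less.
- flat_offcut: Bystander: flat pine offcut, 42 x 85 x 18 mm, origin at the centre of its underside.
- wide_offcut: Bystander: pine offcut, 50 x 60 x 22 mm, origin at the centre of its underside.
- sanding_block: Bystander: brown sanding block, 61 x 105 x 31 mm, origin at the centre of its underside.
- screwdriver: Bystander: screwdriver, 161 mm long with a yellow handle, lying; origin at its middle, on the bench.
Things that resemble listed ones, but are neither listed nor needed, are in the scene too. Several things look just like the block: the one meant starts farthest to the robot's right.

How it is judged:
By the outcome, as a careful person would: the job done as asked, in the order asked, and still so for the second after the job is handed in, with the robot touching nothing.
It also fails if it takes over 67 s, if anything falls off the work surface, if the arm or the gripper's body presses on something with over 40 N, if the wrist force passes 120 N, or if a joint passes its speed limit or range.

ROBOT

A 6-joint arm with a two-finger parallel gripper is mounted at the origin on a cart in front of the work surface, level with it; the furniture and walls round the work are solid. World frame = base frame: x ahead of the robot, y to its left, z up, the work surface at z = 0. Lengths are in m, angles in rad, forces in N, time in s.
With the tool pointing down it reaches from about 0.275 to 0.875 m from the base axis. Payload 12.5 kg.
Tool frame: the origin (TCP) lies on the centre line of the jaws, within the pads' length; the fingertips stand r.finger_overhang ahead of it and the grasp point (between the pads) lies 3 mm ahead of it (r.finger_overhang is the distance from the TCP to the fingertips, in m); z points along the fingers, y is the direction in which the jaws open and shut (so a half turn about z gives the same grasp; the last joint's range is limited). The gripper opens to 85 mm and grips with 20 to 120 N. Pads are 22 mm wide; open, the fingers measure 114 mm over their backs; the gripper's body (76 mm by 85 mm) begins 54 mm behind the grasp point. The pads swing forward as they close: fully open they stand 13 mm farther back than shut.
Start: joints at [1.084, 0.351, 1.652, -0, 1.139, -0.085], TCP at [0.215, 0.506, 0.253] pointing down, gripper open.
Joint ranges: [-2.75, 2.75], [-0.79, 2.1], [0.01, 2.65], [-1.57, 4.71], [0.07, 3.14], [-2.87, 2.87]. Speed limits (rad/s): [2.22, 2.22, 2.79, 3.14, 3.14, 3.14].

INTERFACE

Orientations are given as a unit quaternion [x, y, z, w].
In Python, from cell import r, optics gives the robot as it stands. The module is installed in compiled form; this text tells all that it offers. Calls block until the motion is done:
- r.move_to(position, orientation): joint-space move of the TCP to a pose.
- r.move_linear(position, rot=None, vel=0.15): straight line of the TCP; rot=None keeps the orientation; vel is the mean speed in m/s.
- r.set_joints(angles): joint-space move.
- r.set_gripper(opening, squeeze=None): opening from 0.0 (shut) to 1.0 (fully open); squeeze is the grip in N (None keeps the last); returns when the fingers have stopped.
- r.sleep(seconds).
- r.inverse_kinematics(position, orientation): joint angles nearest the present ones, or None.
- optics.get_image(name): name is "scene" or "top"; returns a dict with "pixels" (420x560x3 uint8, red, green, blue), "depth" (420x560 float32, m along the optical axis (not along the pixel's ray), 0 where there is no reading), "fx", "fy", "cx", "cy" (pixels), "D" ([k1, k2, p1, p2, k3] as OpenCV has them; the pictures are not rectified), "camera_from_world" (4x4, takes a point from world to camera coordinates). Camera axes: x right, y down, z forward; pixel columns grow to the right and rows downward; lengths in m; the calibration is good to about 2 mm. A picture is of the moment at which its call begins.
A pose or a line that the arm cannot do raises r.PlanningError and nothing moves.
- r.hand_in(): hands the job in, once; it reports no verdict.
Readings, each from a call of its own:
- r.current_t(): time.
- r.current_q(): joint angles.
- r.current_qvel(): joint speeds.
- r.current_effort(): joint torques, N m.
- r.current_tool_pos(): TCP position.
- r.current_ee_rot(): TCP orientation.
- r.current_contact_force(): force on the tool from outside, world axes, zero at the start.
- r.current_torque(): the same for the moment, N m.
- r.current_opening(): opening from 0.0 (shut) to 1.0 (fully open).
Only numpy, scipy, OpenCV 4.12 (cv2) and the standard library are available. Lean on these libraries where they do the work, as an engineer would, in place of code of your own. Each camera call takes 0.05 s, during which the arm holds its last target.

## Working session

There is one attempt and no reset: what is moved stays moved. The work goes in short steps, each a Python script; the robot and the scene stay as the last script left them, time stands still between calls to the robot, and variables do not carry over. Pictures are saved under pics/ and viewed, and the job is handed in when it is done.

```bash
mkdir -p pics; ls
cat > h.py <<'E'
import numpy as np, cv2
from cell import r, optics
def pic(cam,name):
    im=optics.get_image(cam); cv2.imwrite(f'pics/{name}.png',im['pixels'][:,:,::-1]); np.savez(f'pics/{name}.npz',**im); return im
def K(im): return np.array([[im['fx'],0,im['cx']],[0,im['fy'],im['cy']],[0,0,1.]])
def cloud(im):
    h,w=im['depth'].shape; u,v=np.meshgrid(np.arange(w),np.arange(h))
    p=cv2.undistortPoints(np.stack([u,v],-1).reshape(-1,1,2).astype(np.float64),K(im),np.array(im['D'])).reshape(h,w,2)
    d=im['depth']; c=np.dstack([p[...,0]*d,p[...,1]*d,d]); T=np.linalg.inv(im['camera_from_world'])
    P=c@T[:3,:3].T+T[:3,3]; P[d==0]=np.nan; return P
def proj(im,pts):
    T=np.array(im['camera_from_world']); pts=np.atleast_2d(pts).astype(float)
    return cv2.projectPoints(pts,cv2.Rodrigues(T[:3,:3])[0],T[:3,3],K(im),np.array(im['D']))[0].reshape(-1,2)
E
python3 - <<'E'
from h import *
for c in('scene','top'):
    im=pic(c,c+'0'); print(c,im['fx'],im['D'],np.round(im['camera_from_world'],3).tolist())
print(r.current_t(),r.finger_overhang,r.current_tool_pos(),r.current_ee_rot(),r.current_contact_force())
E
```

```text
pics
scene 469.37327310670577 [-0.03011786  0.          0.          0.          0.        ] [[0.52, -0.854, 0.018, -0.272], [-0.499, -0.321, -0.805, 0.337], [0.693, 0.409, -0.593, 0.971], [0.0, 0.0, 0.0, 1.0]]
top 533.6618127263212 [-0.06020275  0.          0.          0.          0.        ] [[0.064, -0.998, -0.007, -0.023], [-0.915, -0.056, -0.399, 0.513], [0.398, 0.032, -0.917, 1.469], [0.0, 0.0, 0.0, 1.0]]
0.1 0.022 [0.21495197 0.50598783 0.25283175] [ 1.99560309e-01  9.79885421e-01 -4.70104212e-04 -1.52838820e-04] [-0.93465626  0.58248405 -0.46230688]
```

View pics/scene0.png

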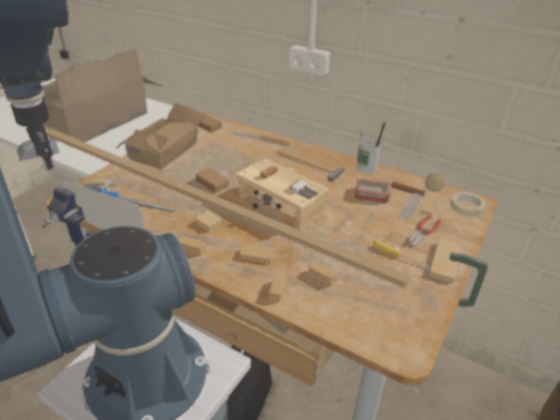

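View pics/top0.png

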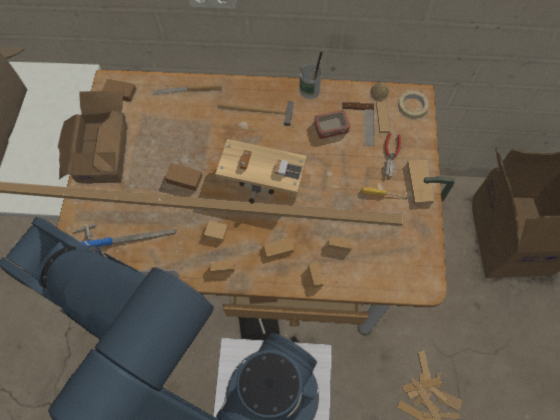

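Run:
```python
from h import *
im=dict(np.load('pics/top0.npz'));P=cloud(im)
c=im['pixels'][190:310,180:440,::-1];cv2.imwrite('pics/top0c.png',cv2.resize(c,None,fx=3,fy=3,interpolation=3))
c=im['pixels'][130:220,190:330,::-1];cv2.imwrite('pics/top0j.png',cv2.resize(c,None,fx=5,fy=5,interpolation=3))
for n,(u,v) in dict(a=(215,230),b=(222,266),c=(279,246),d=(340,244),e=(316,275),bar1=(100,193),bar2=(300,211),bar3=(395,219),bench=(250,270),jig=(270,170),barl=(20,188),tray=(300,312)).items(): print(n,P[v,u].round(4))
s=dict(np.load('pics/scene0.npz'))
c=s['pixels'][140:310,160:360,::-1];cv2.imwrite('pics/scene0c.png',cv2.resize(c,None,fx=4,fy=3.5,interpolation=3))
# components above bench 10mm
z=P[...,2]; m=((z>.010)&(z<.06)).astype(np.uint8); m[:195]=0
n,l,st,ce=cv2.connectedComponentsWithStats(m)
for i in range(1,n):
    if 60<st[i,4]<3000:
        q=P[l==i]; zt=np.percentile(q[:,2],80); t=q[q[:,2]>zt-.006]
        rc=cv2.minAreaRect((t[:,:2]*1000).astype(np.float32)); print(ce[i].round(),st[i,4],zt.round(4),np.round(rc[0],1),np.round(rc[1],1),round(rc[2],1))
```

```text
a [0.4687 0.2096 0.0294]
b [0.3554 0.1757 0.0291]
c [0.4349 0.0107 0.0131]
d [ 0.4456 -0.1735  0.0328]
e [ 0.3441 -0.1049  0.0327]
bar1 [0.5744 0.594  0.0229]
bar2 [ 0.5536 -0.0474  0.017 ]
bar3 [ 0.5428 -0.3436  0.0214]
bench [ 0.3584  0.0941 -0.0038]
jig [0.6548 0.0524 0.0886]
barl [0.5766 0.8623 0.0223]
tray [ 0.246  -0.0643 -0.0333]
[423. 198.] 156 0.0218 [ 621.4 -437. ] [25.9 64.4] 6.4
[216. 230.] 321 0.0248 [472.7 208.5] [59.5 50.8] 79.4
[100. 242.] 221 0.0262 [398.4 570.7] [39.2 98.3] 14.2
[278. 247.] 382 0.0214 [430.   14.2] [43.5 85.1] 19.5
[340. 243.] 245 0.0312 [ 452.4 -173. ] [69.9 30.6] 81.8
[222. 266.] 256 0.031 [357.2 176. ] [31.  68.9] 10.8
[315. 274.] 245 0.031 [ 348.8 -102. ] [71.  28.5] 16.5
[235. 379.] 146 0.0167 [ 44.  105.1] [ 20.1 120.2] 71.1
[307. 401.] 522 0.0191 [ -7.7 -97.5] [ 49.1 128.4] 70.9
```

View pics/top0c.png

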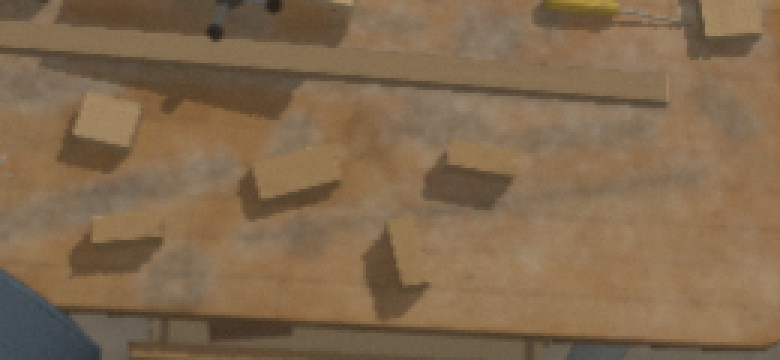

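View pics/top0j.png

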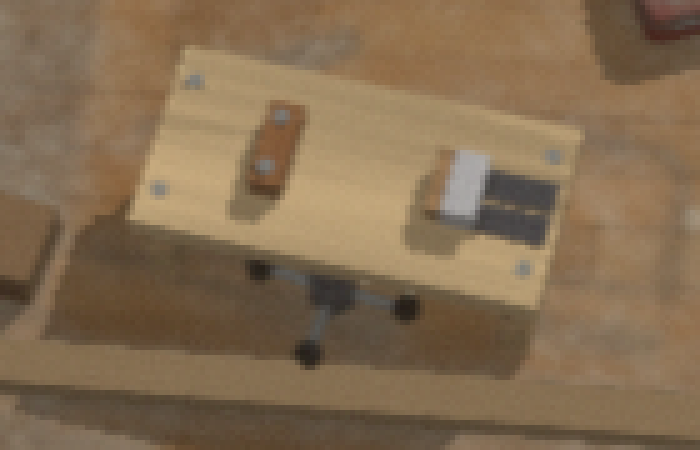

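View pics/scene0c.png

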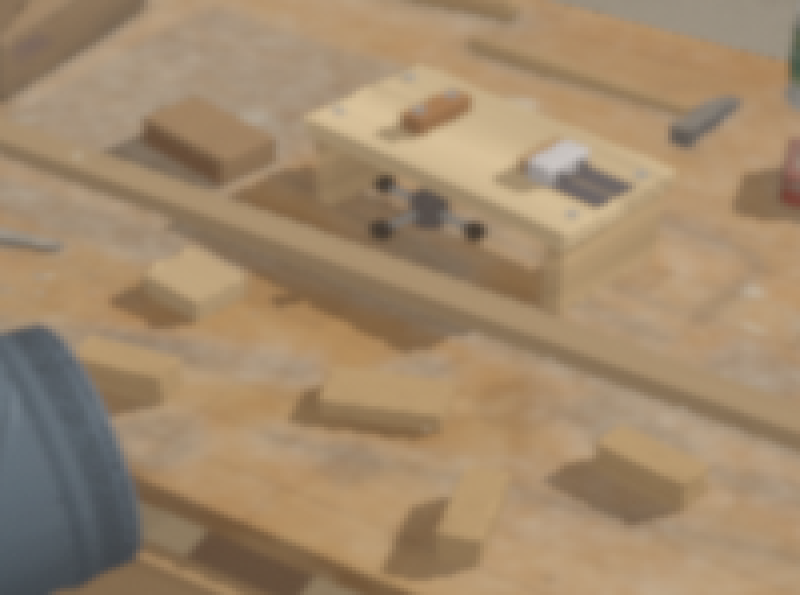

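Run:
```python
from h import *
im=dict(np.load('pics/top0.npz'));P=cloud(im);s=dict(np.load('pics/scene0.npz'));S=cloud(s)
for u in (150,250,330): 
  print(u,[(v,*(P[v,u]*1000).round(0)) for v in range(180,232,3)])
print(proj(s,[P[200,180],P[211,300],P[219,395]]).round())
for u,v in ((150,182),(250,221),(300,241),(380,270)): print(u,v,[ (S[w,u]*1000).round(0).tolist() for w in range(v-12,v+13,4)])
c=s['pixels'][150:250,200:340,::-1];cv2.imwrite('pics/sc2.png',cv2.resize(c,None,fx=5.5,fy=5.5,interpolation=2))
```

```text
150 [(180, np.float64(645.0), np.float64(450.0), np.float64(-7.0)), (183, np.float64(628.0), np.float64(444.0), np.float64(4.0)), (186, np.float64(618.0), np.float64(443.0), np.float64(4.0)), (189, np.float64(611.0), np.float64(444.0), np.float64(-5.0)), (192, np.float64(595.0), np.float64(438.0), np.float64(7.0)), (195, np.float64(576.0), np.float64(431.0), np.float64(25.0)), (198, np.float64(566.0), np.float64(429.0), np.float64(24.0)), (201, np.float64(557.0), np.float64(429.0), np.float64(20.0)), (204, np.float64(548.0), np.float64(428.0), np.float64(18.0)), (207, np.float64(543.0), np.float64(430.0), np.float64(5.0)), (210, np.float64(535.0), np.float64(430.0), np.float64(-0.0)), (213, np.float64(521.0), np.float64(425.0), np.float64(10.0)), (216, np.float64(518.0), np.float64(429.0), np.float64(-8.0)), (219, np.float64(503.0), np.float64(424.0), np.float64(3.0)), (222, np.float64(493.0), np.float64(422.0), np.float64(3.0)), (225, np.float64(486.0), np.float64(423.0), np.float64(-5.0)), (228, np.float64(474.0), np.float64(420.0), np.float64(0.0)), (231, np.float64(465.0), np.flo
[... 2298 characters left out ...]
np.float64(8.0))]
[[195. 189.]
 [298. 234.]
 [397. 274.]]
150 182 [[578.0, 537.0, 20.0], [557.0, 517.0, 22.0], [555.0, 518.0, 7.0], [545.0, 509.0, -0.0], [523.0, 488.0, 3.0], [510.0, 476.0, -1.0], [494.0, 461.0, -2.0]]
250 221 [[599.0, 145.0, -1.0], [557.0, 116.0, 22.0], [541.0, 105.0, 21.0], [539.0, 104.0, 8.0], [nan, nan, nan], [513.0, 87.0, 3.0], [504.0, 81.0, -3.0]]
300 241 [[594.0, -34.0, 1.0], [553.0, -55.0, 23.0], [540.0, -63.0, 21.0], [528.0, -70.0, 18.0], [530.0, -69.0, 2.0], [513.0, -78.0, 3.0], [500.0, -86.0, 2.0]]
380 270 [[601.0, -279.0, -0.0], [586.0, -284.0, -0.0], [547.0, -296.0, 23.0], [535.0, -301.0, 20.0], [530.0, -305.0, 11.0], [531.0, -307.0, -2.0], [514.0, -313.0, 0.0]]
```

View pics/sc2.png

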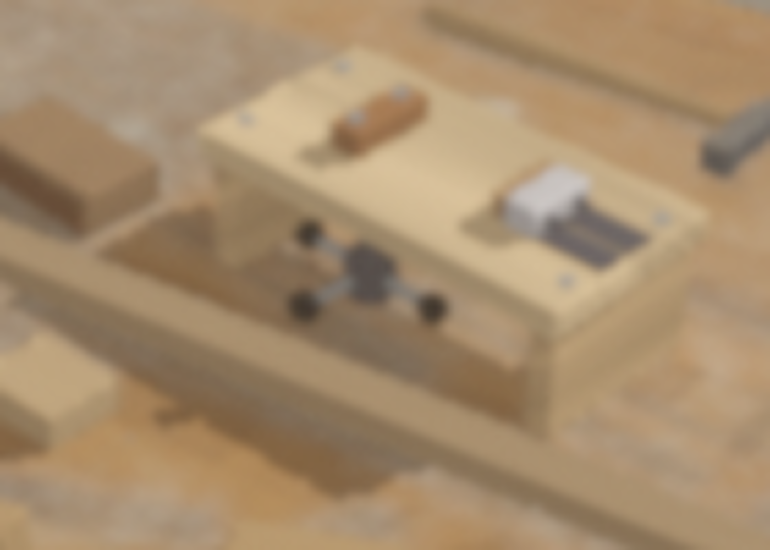

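Run:
```python
from h import *
for n in('top','scene'):
    im=dict(np.load(f'pics/{n}0.npz'));P=cloud(im)
    z=P[...,2]
    m=(abs(z-.090)<.008)&(abs(P[...,0]-.66)<.16)&(abs(P[...,1]-.06)<.22)
    m=cv2.morphologyEx(m.astype(np.uint8),cv2.MORPH_OPEN,np.ones((3,3)))
    k,l,st,ce=cv2.connectedComponentsWithStats(m); i=1+np.argmax(st[1:,4]); q=P[l==i]
    print(n,'jig',np.round(cv2.minAreaRect((q[:,:2]*1000).astype(np.float32)),1) if 0 else cv2.minAreaRect((q[:,:2]*1000).astype(np.float32)), q[:,2].mean(), len(q))
    m=((abs(P[...,0]-.452)<.06)&(abs(P[...,1]+.173)<.06)&(z>.02)); q=P[m]; print('blk',cv2.minAreaRect((q[:,:2]*1000).astype(np.float32)),np.median(q[:,2]),len(q))
    m=((abs(P[...,0]-.40)<.03)&(abs(P[...,1]+.1)<.06)&(z<.02)); print('bench',np.median(P[m][:,2]))
```

```text
top jig ((671.0222778320312, 82.6356430053711), (258.1607360839844, 135.3645477294922), 79.34468078613281) 0.09067183976011241 2641
blk ((452.3798828125, -172.88246154785156), (70.01573181152344, 30.582319259643555), 81.75406646728516) 0.0288002706678947 221
bench -0.0007027186520542905
scene jig ((668.0419311523438, 79.29055786132812), (267.1390380859375, 136.116943359375), 80.31782531738281) 0.08987390026454095 1910
blk ((448.8793640136719, -177.35462951660156), (72.17442321777344, 33.205020904541016), 81.71092987060547) 0.02752450550715191 271
bench -2.9010547140051468e-05
```

```bash
cat >> h.py <<'E'
def jigT(x,y,yaw):
    c,s=np.cos(yaw),np.sin(yaw); T=np.eye(4); T[:2,:2]=[[c,-s],[s,c]]; T[:2,3]=[x,y]; return T
def tf(T,p): return np.atleast_2d(p)@T[:3,:3].T+T[:3,3]
E
python3 - <<'E'
from h import *
from scipy.optimize import least_squares
# balls & corners: detect dark blobs
for n,(a,b,c,d) in dict(top=(130,220,190,330),scene=(150,250,200,340)).items():
    im=dict(np.load(f'pics/{n}0.npz')); 
    g=im['pixels'][a:b,c:d].max(2); m=(g<62).astype(np.uint8)
    k,l,st,ce=cv2.connectedComponentsWithStats(m)
    for i in range(1,k): 
        if st[i,4]>5: print(n,ce[i]+[c,a],st[i])
    T=jigT(.670,.081,np.radians(-10.2))
    def draw(T,name):
        z=6; I=cv2.resize(im['pixels'][a:b,c:d,::-1],None,fx=z,fy=z,interpolation=2).copy()
        def pl(p,col): 
            q=(proj(im,tf(T,np.array(p,float)))-[c,a]+.5)*z; cv2.polylines(I,[q.astype(np.int32).reshape(-1,1,2)],True,col,1)
        pl([(-.065,-.13,.09),(.065,-.13,.09),(.065,.13,.09),(-.065,.13,.09)],(0,0,255))
        pl([(-.03,.04,.108),(.03,.04,.108),(.03,.04,.09),(-.03,.04,.09)],(255,0,0))
        pl([(-.063+.048*np.cos(t),.048*np.sin(t),.054) for t in np.linspace(0,6.28,40)],(0,255,0))
        cv2.imwrite(name,I[:600,:800])
    draw(T,f'pics/ov_{n}.png')
E
```

```text
top [241.23076923 183.61538462] [50 52  4  4 13]
top [255.92307692 188.33333333] [62 56  8  7 39]
top [270.84210526 191.05263158] [79 59  5  5 19]
top [251.35294118 200.        ] [59 68  5  5 17]
```

View pics/ov_top.png

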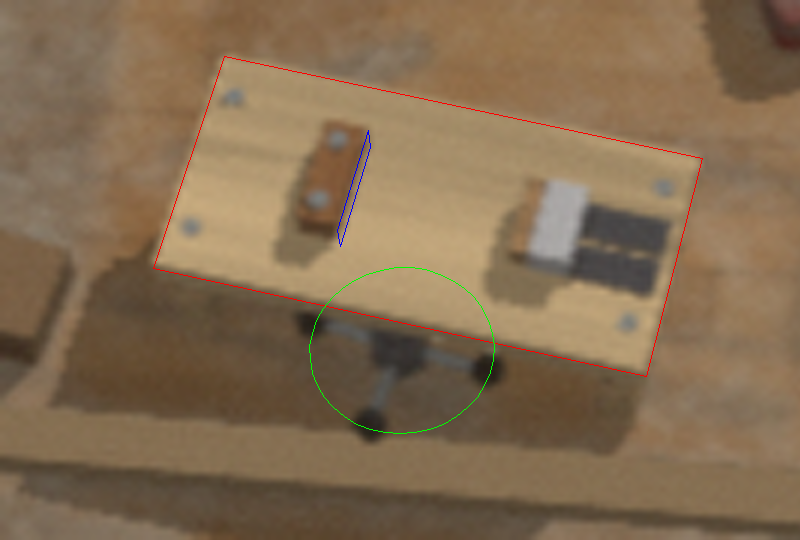

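View pics/ov_scene.png

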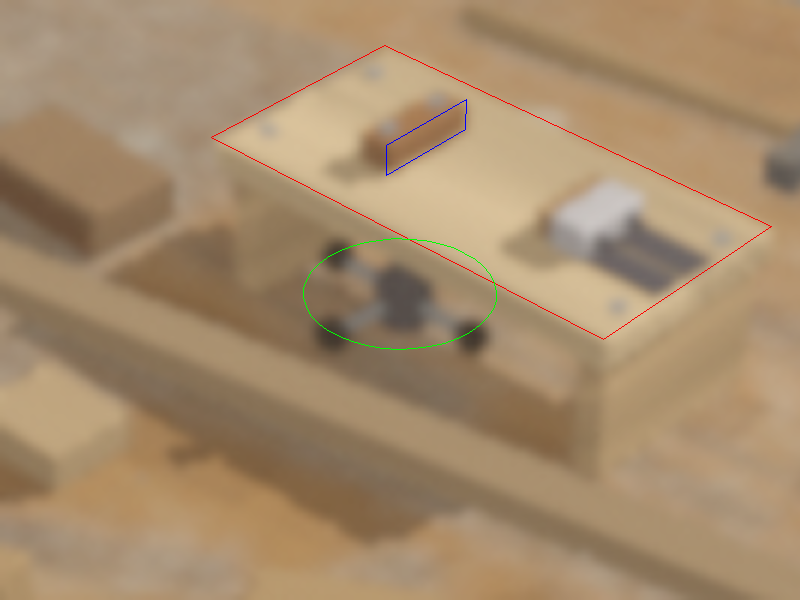

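```bash
cat > fit.py <<'E'
from h import *
def back(im,uv,z):
    p=cv2.undistortPoints(np.array(uv,float).reshape(-1,1,2),K(im),np.array(im['D'])).reshape(-1,2)
    T=np.linalg.inv(im['camera_from_world']); d=np.c_[p,np.ones(len(p))]@T[:3,:3].T
    return T[:3,3]+d*((z-T[2,3])/d[:,2])[:,None]
E
python3 - <<'E'
from fit import *
im=dict(np.load('pics/top0.npz')); sc=dict(np.load('pics/scene0.npz'))
B=back(im,[(251.35,200),(270.84,191.05)],.054); print('top balls',B.round(4))
# scene balls from overlay (6x px, crop offset 200,150)
g=sc['pixels'][150:250,200:340].astype(int).max(2)
for cx,cy in((336,253),(330,330),(471,335)):
    x,y=cx/6-.5,cy/6-.5; yy,xx=np.mgrid[:100,:140]; w=np.clip(105-g,0,None)*((xx-x)**2+(yy-y)**2<16)
    uv=((w*xx).sum()/w.sum()+200,(w*yy).sum()/w.sum()+150); print('scene ball',np.round(uv,2),back(sc,[uv],.054).round(4))
f,rt=B[0,:2],B[1,:2]; mid=(f+rt)/2; d=f-rt; 
# axis: square corner
print('axis cand', mid+np.array([-d[1],d[0]])/2, mid-np.array([-d[1],d[0]])/2, np.linalg.norm(d), 'exp',.048*2**.5)
# corners of bed from top
for n,i,o in (('top',im,(190,130)),('scene',sc,(200,150))):
    L=dict(top=[(222,56),(153,267),(646,375),(701,158)],scene=[(383,52),(208,140),(600,345),(770,230)])[n]
    print(n,back(i,np.array(L)/6-.5+o,.09)[:,:2].round(4).tolist())
E
```

```text
top balls [[0.5652 0.1045 0.054 ]
 [0.5995 0.0466 0.054 ]]
scene ball [255.68 192.11] [[0.6183 0.1365 0.054 ]]
scene ball [254.88 205.37] [[0.5594 0.1004 0.054 ]]
scene ball [278.11 205.64] [[0.595  0.0428 0.054 ]]
axis cand [0.55342154 0.05847638] [0.61131048 0.09271244] 0.0672550103738694 exp 0.06788225099390857
top [[0.7573, 0.1986], [0.63, 0.2207], [0.584, -0.0354], [0.7109, -0.0575]]
scene [[0.7508, 0.1942], [0.6263, 0.2207], [0.5784, -0.036], [0.7082, -0.0593]]
```

Run:
```python
from fit import *
im=dict(np.load('pics/top0.npz'))
T=np.linalg.inv(jigT(.6706,.0816,np.radians(-10.0)))
q=back(im,np.array([(370,130),(342,228),(526,180),(511,252)])/6-.5+[190,130],.108); print(tf(T,q).round(4))
I=cv2.resize(im['pixels'][145:180,235:312,::-1],None,fx=10,fy=10,interpolation=2); cv2.imwrite('pics/gap.png',I)
def Q(a): a=np.radians(a); return [np.cos(a/2),np.sin(a/2),0,0]
for a in (81.75,261.75,-98.25):
    print(a,r.inverse_kinematics([.4506,-.175,.03],Q(a)))
for a in (80,-100): print(a,r.inverse_kinematics([.667,.081,.12],Q(a)))
for th in (0,30,60,80): 
  for o in (0,180): print(th,o,r.inverse_kinematics([.56,.1,.064],Q(79.8-th+o)))
```

```text
[[ 0.0301  0.0386  0.108 ]
 [-0.0287  0.0376  0.108 ]
 [ 0.0202 -0.047   0.108 ]
 [-0.022  -0.0496  0.108 ]]
81.75 [-4.66786117e-01  5.99058305e-01  1.96125870e+00 -4.44089210e-16
  5.81275650e-01 -3.22796453e-01]
261.75 [-4.66786117e-01  5.99058305e-01  1.96125870e+00 -4.44089210e-16
  5.81275650e-01  2.81879620e+00]
-98.25 [-4.66786117e-01  5.99058305e-01  1.96125870e+00 -4.44089210e-16
  5.81275650e-01  2.81879620e+00]
80 [ 5.15854707e-02  7.13379547e-01  1.40953216e+00 -4.44089210e-16
  1.01868095e+00  2.26118396e-01]
-100 None
0 0 [ 9.48749022e-02  6.40566455e-01  1.73052684e+00 -4.44089210e-16
  7.70499361e-01  2.72898486e-01]
0 180 None
30 0 [ 9.48749022e-02  6.40566455e-01  1.73052684e+00 -4.44089210e-16
  7.70499361e-01  7.96497262e-01]
30 180 [ 9.48749022e-02  6.40566455e-01  1.73052684e+00 -4.44089210e-16
  7.70499361e-01 -2.34509539e+00]
60 0 [ 9.48749022e-02  6.40566455e-01  1.73052684e+00 -4.44089210e-16
  7.70499361e-01  1.32009604e+00]
60 180 [ 9.48749022e-02  6.40566455e-01  1.73052684e+00 -4.44089210e-16
  7.70499361e-01 -1.82149662e+00]
80 0 [ 9.48749022e-02  6.40566455e-01  1.73052684e+00 -4.44089210e-16
  7.70499361e-01  1.66916189e+00]
80 180 [ 9.48749022e-02  6.40566455e-01  1.73052684e+00 -4.44089210e-16
  7.70499361e-01 -1.47243077e+00]
```

View pics/gap.png

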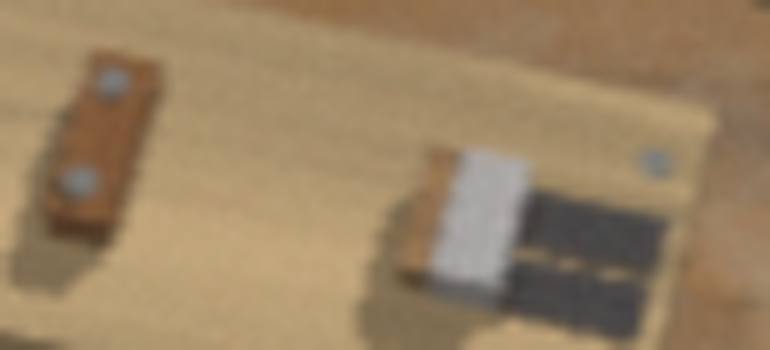

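Candidates in the top picture: (340,243) at y=-0.173, (315,274) at y=-0.102 and (222,266) at y=+0.176. All three are 28x70 and 28 high. The flat offcut is at (278,247) and the wide one at (216,230). I choose (340,243), which is farthest right, and the crop confirms its square section. The jig bed is at (0.669,0.081) with yaw -10°, and a loose batten lies in front of it and must be left alone.

```bash
cat >> h.py <<'E'
def Q(a): a=np.radians(a); return [np.cos(a/2),np.sin(a/2),0,0]
E
python3 - <<'E'
from h import *
r.move_to([.4506,-.175,.13],Q(81.75)); print(r.current_t())
r.set_gripper(.65,40); print(r.finger_overhang,r.current_opening())
r.move_linear([.4506,-.175,.030],vel=.12); print(r.current_contact_force())
r.set_gripper(0,40); print(r.current_opening(),r.finger_overhang,r.current_t())
r.move_linear([.4506,-.175,.17],vel=.2); print(r.current_contact_force(),r.current_opening(),r.current_t())
pic('top','t1');im=pic('scene','s1')
cv2.imwrite('pics/s1c.png',cv2.resize(im['pixels'][130:330,180:440,::-1],None,fx=3,fy=3))
E
```

```text
2.6833
0.022 0.6520267916131063
[ 0.29370207  0.25794676 -0.31234619]
0.3173485481639245 0.022 4.4333
[ 0.62036429  0.01727967 -0.28603846] 0.3162181743277272 5.2833
```

View pics/s1c.png

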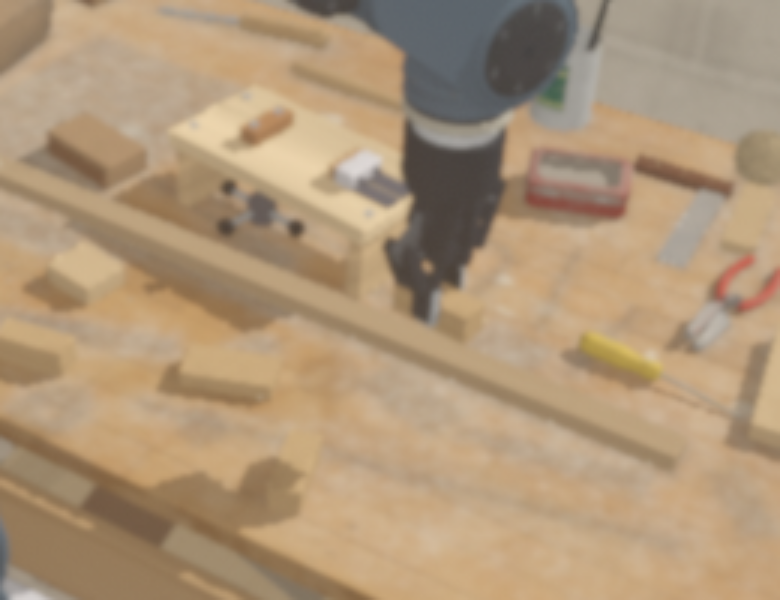

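View pics/t1.png

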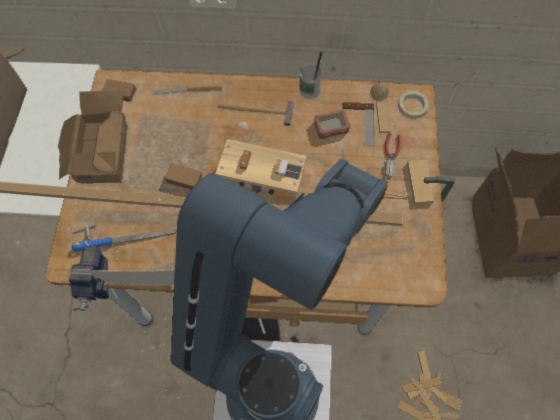

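Run:
```python
from h import *
r.move_linear([.4506,-.175,.22],vel=.3)
r.move_to([.668,.0777,.20],Q(79.9)); f0=np.array(r.current_contact_force()); print(r.current_t(),f0)
r.move_linear([.668,.0777,.130],vel=.12)
im=pic('scene','s2')
cv2.imwrite('pics/s2c.png',cv2.resize(im['pixels'][130:270,180:360,::-1],None,fx=4.2,fy=4.2))
r.move_linear([.668,.0777,.1225],vel=.03);print(r.current_contact_force())
for z in(.1215,.1205,.120,.1195):
    r.move_linear([.668,.0777,z],vel=.02); f=r.current_contact_force(); print(z,f)
    if f[2]-f0[2]>2: break
print(r.current_t())
```

```text
6.9667 [ 0.05148108 -0.34745704 -0.67052713]
[-0.46505665  0.27729943 -0.7331477 ]
0.1215 [-0.24786244  0.97337195  0.05865869]
0.1205 [ 0.39376872 -0.81557861  1.57470644]
8.65
```

View pics/s2c.png

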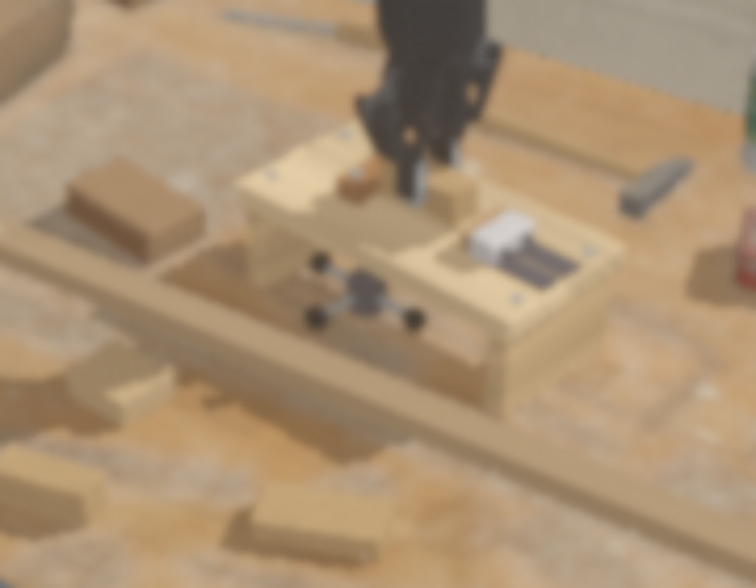

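Run:
```python
from h import *
im=pic('scene','s3'); t=pic('top','t3')
a=cv2.resize(im['pixels'][150:220,230:330,::-1],None,fx=7.5,fy=7.5,interpolation=2)
cv2.imwrite('pics/s3c.png',a)
cv2.imwrite('pics/t3c.png',cv2.resize(t['pixels'][120:220,190:330,::-1],None,fx=5.5,fy=5.5,interpolation=2))
```

```text
(no output)
```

View pics/s3c.png

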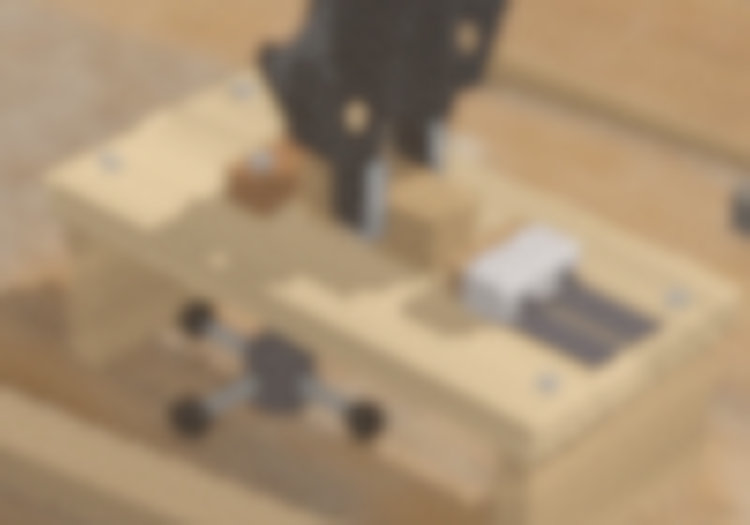

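View pics/t3c.png

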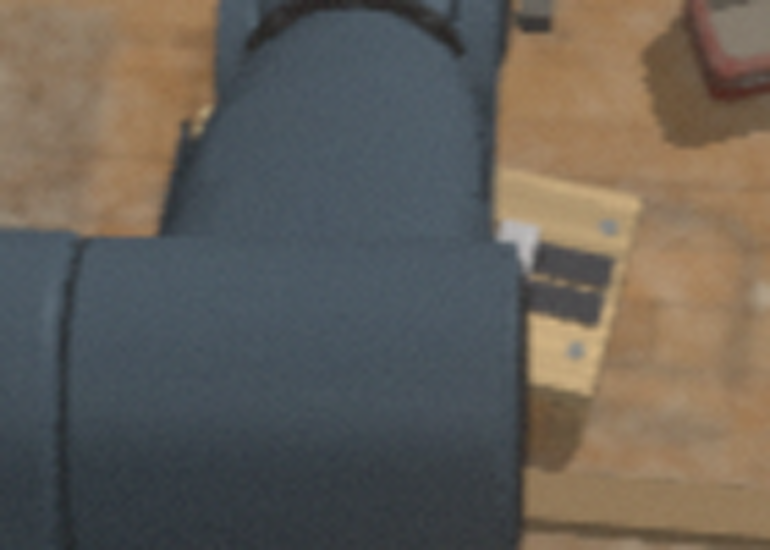

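```bash
cat >> h.py <<'E'
A=np.array([.6085,.0915]); YAW=-10.1
def fpos(th,d,rad=.048,z=.064):
    t=np.radians(th); er=np.array([-np.cos(t),np.sin(t)]); et=np.array([np.sin(t),np.cos(t)])
    y=np.radians(YAW); R=np.array([[np.cos(y),-np.sin(y)],[np.sin(y),np.cos(y)]])
    return [*(A+R@(rad*er-d*et)),z], Q(90+YAW-th), R@et, R@er
E
python3 - <<'E'
from h import *
r.set_gripper(.55); print(r.current_t())
p=np.array(r.current_tool_pos()); r.move_linear([*p[:2],.20],vel=.2)
p,q,et,er=fpos(4,.034,z=.17); r.move_to(p,q); r.set_gripper(0,20); print(r.current_t(),p,r.current_q())
im=pic('scene','s4'); t=pic('top','t4')
cv2.imwrite('pics/s4c.png',cv2.resize(im['pixels'][150:220,230:330,::-1],None,fx=7.5,fy=7.5,interpolation=2))
cv2.imwrite('pics/t4c.png',cv2.resize(t['pixels'][120:220,190:330,::-1],None,fx=5.5,fy=5.5,interpolation=2))
E
```

```text
9.075
10.675 [np.float64(0.5536632328656075), np.float64(0.0702178720460477), 0.17] [4.27026593e-02 4.64941752e-01 1.70779674e+00 7.27049577e-07
 9.68865643e-01 2.88802674e-01]
```

View pics/s4c.png

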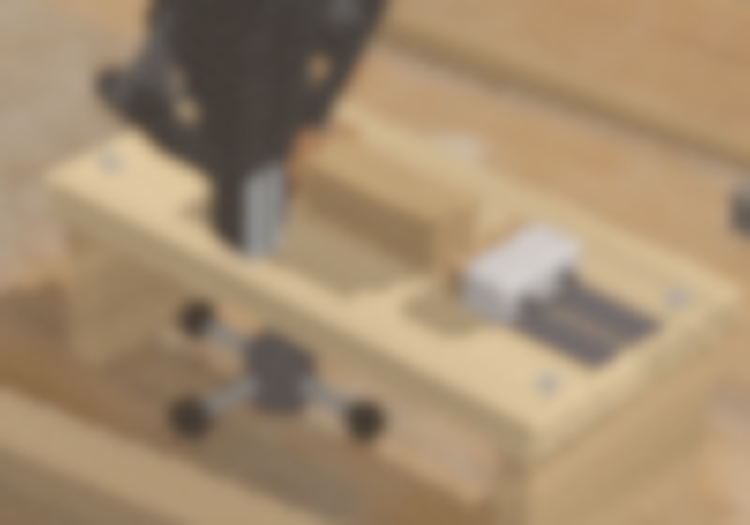

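View pics/t4c.png

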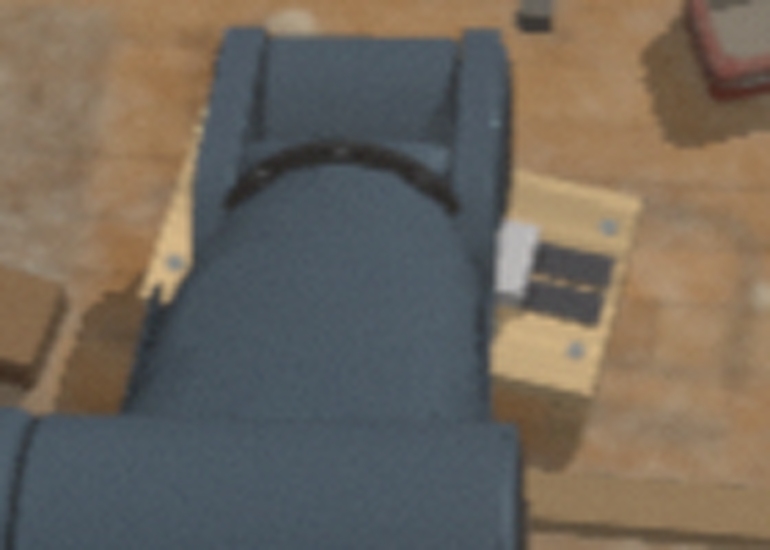

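Run:
```python
from h import *
p,q,et,er=fpos(4,.034); r.move_linear(p,vel=.15); 
f=[];
for i in range(8): f.append(r.current_contact_force()); r.sleep(.02)
f=np.array(f); f0=f.mean(0); print(f0,f.std(0),r.current_t()); np.save('f0.npy',f0)
for d in np.arange(.032,.014,-.0015):
    p,q,et,er=fpos(4,d); r.move_linear(p,vel=.03)
    ff=[]
    for i in range(3): ff.append(r.current_contact_force()[:2]-f0[:2])
    g=np.mean(ff,0); print(round(d,4),'ft %.2f fr %.2f'%(-g@et,-g@er),r.current_t(), [ (round(float(-x@et),2)) for x in ff])
    if -g@et>3: break
```

```text
[0.33886733 0.15519513 0.38189745] [0.66510789 0.36568776 0.33304947] 11.7667
0.032 ft 0.39 fr 0.04 12.0167 [0.39, 0.39, 0.39]
0.0305 ft 0.76 fr -0.60 12.2667 [0.76, 0.76, 0.76]
0.029 ft -0.40 fr 0.05 12.5167 [-0.4, -0.4, -0.4]
0.0275 ft 0.03 fr -0.58 12.7667 [0.03, 0.03, 0.03]
0.026 ft -0.27 fr -0.23 13.0167 [-0.27, -0.27, -0.27]
0.0245 ft 0.26 fr -0.56 13.2667 [0.26, 0.26, 0.26]
0.023 ft -0.08 fr -0.43 13.5167 [-0.08, -0.08, -0.08]
0.0215 ft -0.22 fr -0.27 13.7667 [-0.22, -0.22, -0.22]
0.02 ft 0.55 fr -0.75 14.0167 [0.55, 0.55, 0.55]
0.0185 ft 5.19 fr -0.66 14.2667 [5.19, 5.19, 5.19]
```

```bash
cat >> h.py <<'E'
def push(ths,d=.0185,vel=.03,stop=None,extra=0,log=True):
    f0=np.load('f0.npy'); out=[]
    for th in ths:
        p,q,et,er=fpos(th,d); r.move_linear(p,q,vel=vel)
        g=np.array(r.current_contact_force())-f0; ft=-g[:2]@et; fr=-g[:2]@er; s='%.1f ft %.2f fr %.2f fz %.1f'%(th,ft,fr,g[2])
        for i in range(extra):
            r.sleep(.03); h=np.array(r.current_contact_force())-f0; s+=' | %.2f'%(-h[:2]@et)
        out.append(ft)
        if log: print(s,'t%.2f'%r.current_t())
        if stop and np.mean(out[-2:])>stop: break
    return out
E
python3 - <<'E'
from h import *
push(np.arange(6,17,2),extra=2)
push(np.arange(19,41,3),vel=.04)
E
```

```text
6.0 ft 4.34 fr -0.86 fz 0.2 | 4.64 | 5.46 t14.58
8.0 ft 5.56 fr -0.80 fz -0.3 | 4.33 | 5.89 t14.90
10.0 ft 4.32 fr -1.10 fz -0.2 | 5.81 | 5.42 t15.22
12.0 ft 4.96 fr 0.10 fz 1.1 | 5.93 | 5.06 t15.53
14.0 ft 5.27 fr -0.35 fz 0.6 | 4.94 | 4.80 t15.85
16.0 ft 4.78 fr 0.07 fz 0.6 | 5.74 | 4.74 t16.17
19.0 ft 5.43 fr -0.40 fz 0.4 t16.42
22.0 ft 5.82 fr 0.66 fz 1.5 t16.67
25.0 ft 5.01 fr 0.05 fz 1.4 t16.92
28.0 ft 5.51 fr -0.29 fz 0.6 t17.17
31.0 ft 4.21 fr 0.26 fz 1.3 t17.42
34.0 ft 5.56 fr -1.69 fz 0.4 t17.67
37.0 ft 5.85 fr -0.77 fz 0.9 t17.92
40.0 ft 4.96 fr -1.57 fz 0.4 t18.17
```

Run:
```python
from h import *
push(np.arange(43,74,3),vel=.04,stop=7.3)
p,q,et,er=fpos(73,.032); 
im=pic('scene','s5')
cv2.imwrite('pics/s5c.png',cv2.resize(im['pixels'][150:220,230:330,::-1],None,fx=7.5,fy=7.5,interpolation=2))
```

```text
43.0 ft 4.79 fr -1.63 fz 1.3 t18.42
46.0 ft 4.80 fr -0.76 fz 1.7 t18.67
49.0 ft 5.68 fr -0.99 fz 0.5 t18.92
52.0 ft 5.28 fr -0.68 fz 0.2 t19.17
55.0 ft 4.75 fr -1.20 fz 0.3 t19.42
58.0 ft 6.04 fr 0.32 fz -0.1 t19.67
61.0 ft 6.00 fr -1.55 fz 0.2 t19.92
64.0 ft 4.88 fr -1.12 fz -0.5 t20.17
67.0 ft 5.16 fr -1.67 fz 0.3 t20.42
70.0 ft 5.82 fr -0.74 fz -0.3 t20.67
73.0 ft 4.80 fr -0.69 fz 0.1 t20.92
```

View pics/s5c.png

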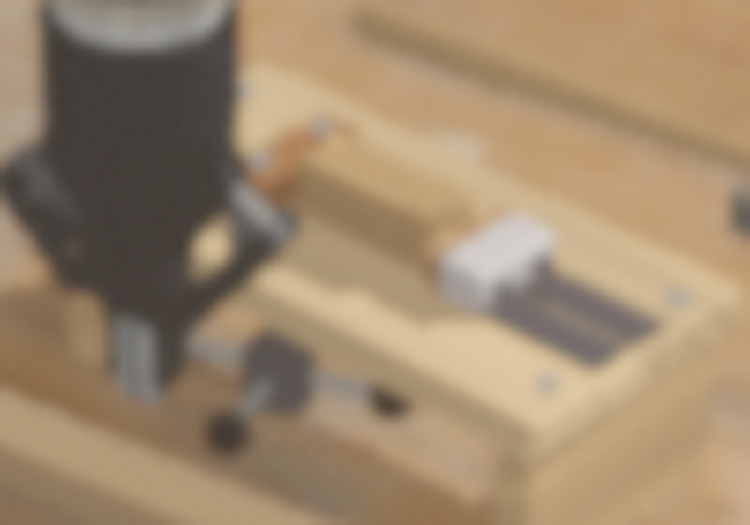

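Run:
```python
from h import *
p,q,et,er=fpos(73,.034); r.move_linear(p,vel=.1); r.move_linear([*p[:2],.17],vel=.25)
p,q,et,er=fpos(-17,.034,rad=.052,z=.17); r.move_to(p,q)
im=pic('scene','s6')
r.move_linear([*p[:2],.068],vel=.15)
f=[]
for i in range(10): f.append(r.current_contact_force()); r.sleep(.02)
f=np.array(f); print(np.load('f0.npy'),f.mean(0),f.std(0),r.current_t()); np.save('f0.npy',f.mean(0))
im2=pic('scene','s7')
for n,i in(('s6',im),('s7',im2)): cv2.imwrite(f'pics/{n}c.png',cv2.resize(i['pixels'][150:220,230:330,::-1],None,fx=7.5,fy=7.5,interpolation=2))
```

```text
[0.33886733 0.15519513 0.38189745] [0.14624128 0.22793791 0.17158675] [0.50285301 0.52433839 0.37853924] 24.4167
```

View pics/s6c.png

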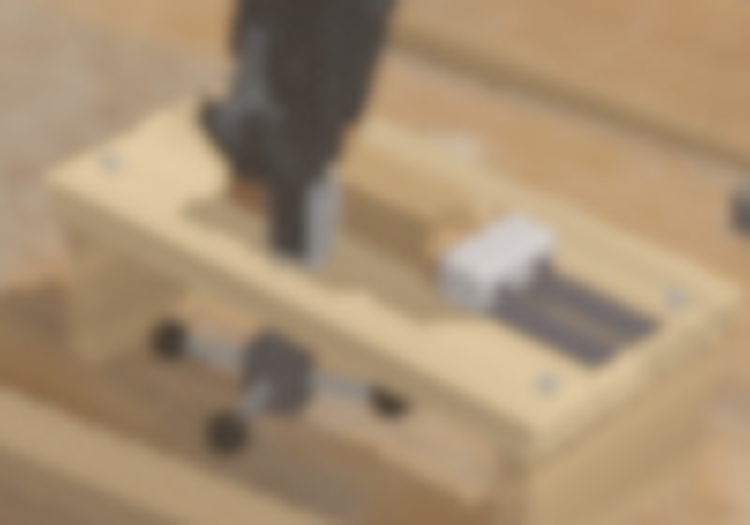

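View pics/s7c.png

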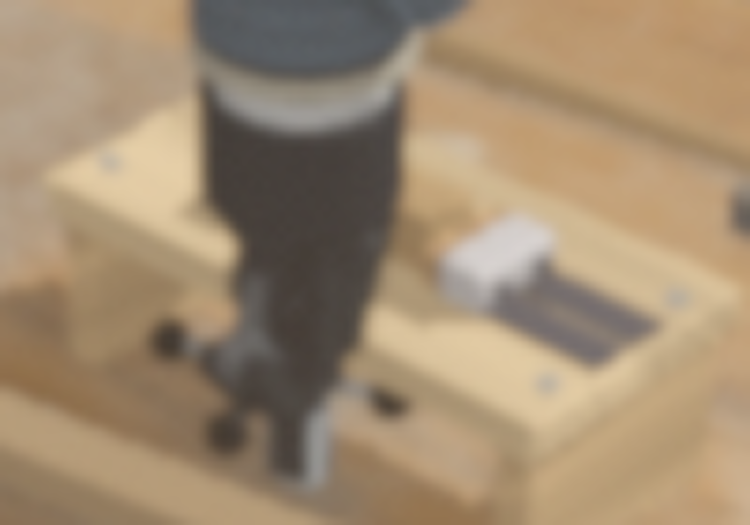

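```bash
cat >> h.py <<'E'
def push2(ths,d=.0185,vel=.03,stop=None,n=4,rad=.050):
    f0=np.load('f0.npy'); out=[]
    for th in ths:
        p,q,et,er=fpos(th,d,rad=rad,z=.068); r.move_linear(p,q,vel=vel); fs=[]
        for i in range(n):
            g=np.array(r.current_contact_force())-f0; fs.append(-g[:2]@et); 
            if i<n-1: r.sleep(.02)
        m=np.mean(fs); out.append(m); print('%.1f mean %.2f fr %.1f'%(th,m,-g[:2]@er),np.round(fs,1),'t%.2f'%r.current_t())
        if stop and m>stop: break
    return out
E
python3 - <<'E'
from h import *
f0=np.load('f0.npy')
for d in(.024,.022,.0205,.019,.0175):
    p,q,et,er=fpos(-17,d,rad=.052,z=.068); r.move_linear(p,vel=.04); g=-(np.array(r.current_contact_force())-f0); print(d,g[:2]@et,g[:2]@er)
    if g[:2]@et>3: break
o=push2(np.arange(-15,2,2.),d=d,stop=7)
print(np.mean(o[-6:]),d)
E
```

```text
0.024 0.40131677164083635 -0.6175270213964854
0.022 0.1276309643568889 -0.11668355903198803
0.0205 3.2544204930629554 0.3396376086145177
-15.0 mean 4.77 fr -2.0 [3.5 4.5 5.  6.1] t25.67
-13.0 mean 5.36 fr -1.2 [5.2 5.5 5.2 5.5] t25.97
-11.0 mean 5.51 fr -1.4 [4.7 5.  6.5 5.8] t26.27
-9.0 mean 5.40 fr 0.1 [6.3 5.5 4.7 5.1] t26.57
-7.0 mean 5.73 fr 0.2 [6.3 5.4 5.5 5.7] t26.87
-5.0 mean 5.20 fr -0.4 [5.  5.7 5.5 4.6] t27.17
-3.0 mean 5.59 fr 0.1 [4.7 5.5 6.3 5.9] t27.47
-1.0 mean 5.20 fr 0.4 [5.1 4.9 4.7 6.1] t27.77
1.0 mean 5.55 fr 0.3 [5.5 6.2 5.  5.5] t28.07
5.444207221119623 0.0205
```

Run:
```python
from h import *
o=push2(np.arange(2.5,30,1.5),d=.0205,stop=7.0,n=4)
im=pic('scene','s8'); cv2.imwrite('pics/s8c.png',cv2.resize(im['pixels'][150:220,230:330,::-1],None,fx=7.5,fy=7.5,interpolation=2))
```

```text
2.5 mean 5.46 fr -0.2 [5.2 5.3 6.  5.4] t28.37
4.0 mean 5.90 fr -0.4 [5.9 5.2 6.2 6.2] t28.67
5.5 mean 5.61 fr 0.5 [5.1 6.1 5.9 5.3] t28.97
7.0 mean 5.49 fr -0.4 [5.9 5.4 5.9 4.7] t29.27
8.5 mean 5.84 fr 0.9 [6.  5.8 5.2 6.4] t29.57
10.0 mean 5.42 fr 0.6 [5.7 4.3 6.1 5.6] t29.87
11.5 mean 5.24 fr 1.0 [5.7 4.4 5.4 5.5] t30.17
13.0 mean 6.04 fr 0.5 [5.6 6.9 5.9 5.7] t30.47
14.5 mean 5.54 fr -0.0 [6.  5.  5.5 5.6] t30.77
16.0 mean 5.72 fr 0.9 [5.5 6.1 5.5 5.8] t31.07
17.5 mean 5.30 fr 1.2 [4.9 5.  5.7 5.6] t31.37
19.0 mean 5.00 fr 0.2 [4.4 5.1 4.9 5.6] t31.67
20.5 mean 5.29 fr 1.1 [4.7 5.7 5.7 5. ] t31.97
22.0 mean 5.49 fr 1.3 [5.9 5.6 4.7 5.8] t32.27
23.5 mean 5.55 fr 0.1 [5.2 5.1 5.5 6.4] t32.57
25.0 mean 5.67 fr 1.0 [4.9 6.5 5.8 5.5] t32.87
26.5 mean 5.86 fr 1.3 [5.8 6.3 5.5 5.8] t33.17
28.0 mean 6.04 fr 1.9 [5.7 5.7 6.3 6.5] t33.47
29.5 mean 6.43 fr 2.0 [6.9 6.3 6.5 6. ] t33.77
```

View pics/s8c.png

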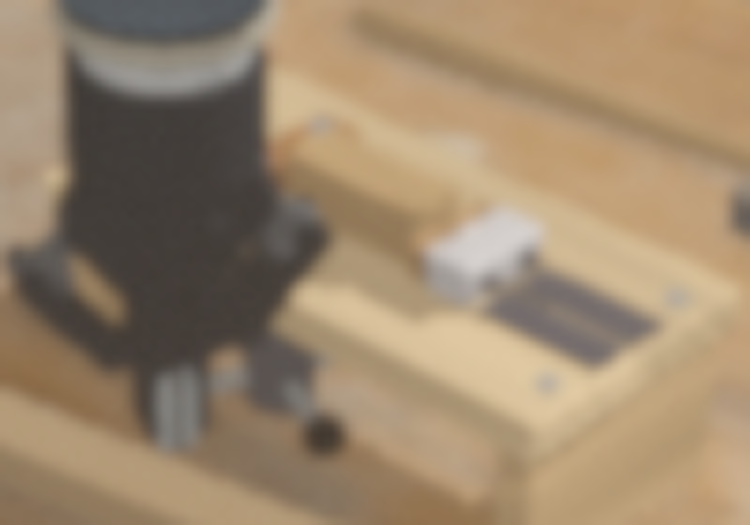

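Run:
```python
from h import *
o=push2(np.arange(31,39,1.),d=.0205,stop=7.7,n=5,vel=.03)
```

```text
31.0 mean 7.52 fr 1.3 [8.2 7.9 6.6 7.3 7.6] t34.13
32.0 mean 7.36 fr 1.9 [7.7 7.  7.6 7.4 7.1] t34.45
33.0 mean 7.93 fr 2.0 [7.3 8.5 7.9 8.1 7.8] t34.77
```

Run:
```python
from h import *
push2([34.],d=.0205,n=10)
p,q,et,er=fpos(34,.036,rad=.050,z=.068); r.move_linear(p,vel=.08); r.move_linear([*p[:2],.25],vel=.25)
q=r.current_q(); q=np.array(q); q[0]+=1.0; r.set_joints(q); print(r.current_t(),r.current_contact_force())
im=pic('scene','s9'); t=pic('top','t9')
cv2.imwrite('pics/s9c.png',cv2.resize(im['pixels'][140:240,210:350,::-1],None,fx=5.5,fy=5.5,interpolation=2))
cv2.imwrite('pics/t9c.png',cv2.resize(t['pixels'][125:225,190:330,::-1],None,fx=5.5,fy=5.5,interpolation=2))
```

```text
34.0 mean 8.21 fr 1.9 [8.7 8.3 7.7 8.2 7.6 9.1 8.1 8.  8.1 8.4] t35.17
38.3083 [ 0.02001155  0.23629845 -0.39478468]
```

View pics/s9c.png

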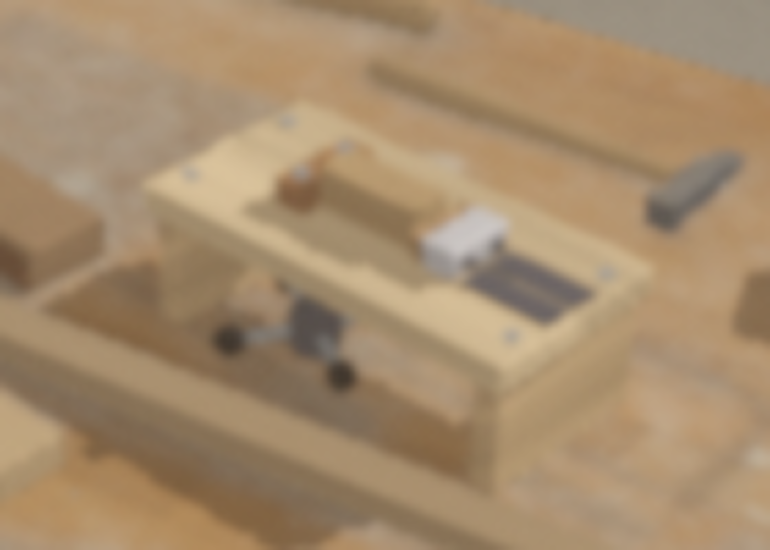

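View pics/t9c.png

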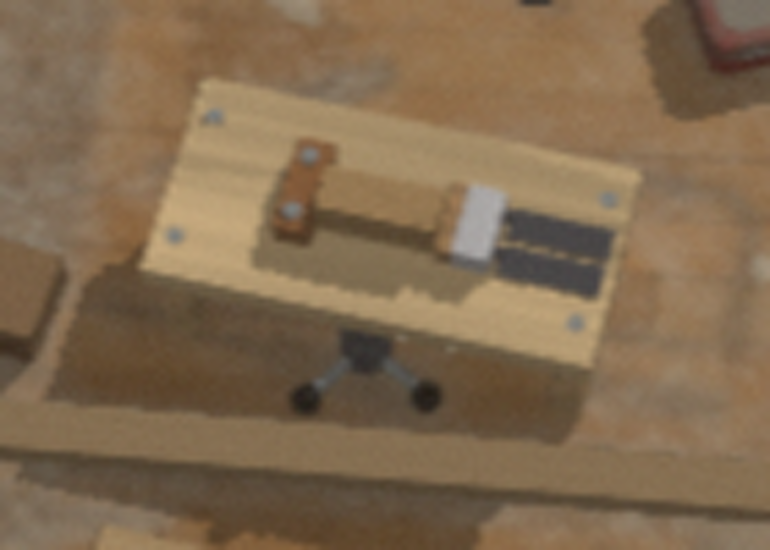

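```bash
python3 -c "
from h import *
r.hand_in(); print(r.current_t())"
```

```text
the job is handed in; nothing more can be done
the job is handed in; nothing more can be done
```

The block is clamped: I laid the square block that started farthest to the robot's right flat between the fence and the jaw and let go of it. I then tightened the wheel in two spoke pushes and moved the arm clear before handing in at about 38 s of the 67 s allowed.

- **Grip:** with the finger stopped after each small step, the push read about 5.4–5.5 N while the wheel ran free and 8.2 N at the end, so 1.5 times as much. The rise began about 8° before I stopped. Single readings scatter by about 0.5 N. I took none with the wheel actually moving, so the 9.5 N moving figure itself was not checked.
- **Position:** in the last two pictures the block lies flat, flush against the fence, with the cork pressed to its other end. I judged its placing along the jig's x by eye in the top picture. The two cameras disagreed by about 4 mm, so I used their average, and everything fitted.
- **Other things:** the last close-up pictures show nothing disturbed around the jig, including the loose batten in front of it. I did not view the rest of the bench again at the end.

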